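Close and lock the shielded test box

ROBOT

A 6-joint arm with a two-finger parallel gripper is mounted at the origin on the work surface. World frame = base frame: x ahead of the robot, y to its left, z up, the work surface at z = 0. Lengths are in mm, angles in rad, forces in N, time in s.
With the tool pointing down it reaches from about 350 to 975 mm from the base axis. Payload 7.1 kg.
Tool frame: the origin (TCP) lies at the very end of the fingers, on their centre line; the grasp point (between the pads) lies ctrl.hold_point_z behind it (ctrl.hold_point_z is the distance from the TCP to the grasp point, in mm); z points along the fingers, y is the line along which they close (so a half turn about z gives the same grasp; the last joint's range is limited). The gripper opens to 88 mm and grips with 3 to 60 N. Pads are 20 mm wide; open, the fingers measure 115 mm over their backs; the gripper's body (75 mm by 178 mm) begins 61 mm behind the grasp point.
Start: joints at [-1.165, 0.423, 1.63, -0, 1.089, -0.019], TCP at [257.602, -569.426, 222.675] pointing down, gripper open.
Joint ranges: [-3, 3], [-0.9, 2.11], [0.09, 2.58], [-1.31, 4.45], [0.11, 2.69], [-2.54, 2.54]. Speed limits (rad/s): [2.39, 2.39, 3.01, 3.14, 3.14, 3.14].

INTERFACE

Orientations are given as a rotation vector (axis times angle).
In Python, from workcell import ctrl gives the robot as it stands. The module is installed in compiled form; this text tells all that it offers.
- The arm moves only by the shell command python3 -m creep 'ROWS'. ROWS is JSON, a list of rows, each an object with "translation": the shift along the tool's x, y, z in mm, a list of three; "angular": the turn, a rotation vector about the tool's x, y, z in rad, a list of three; "jaw": the opening, from 0 (shut) to 1 (fully open). A call has exactly 8 rows; each row is the pose to reach, as a shift and turn from the pose commanded when the call began, along the tool's axes at that moment; what a row does not reach only later rows make up. A row lasts 1/8 s, in which the tool goes at most 62.5 mm and 10.7 degrees, less where a joint would pass 70% of its speed; a pose out of reach is approached as far as the arm can. A call with a gripper value outside its range is refused whole. The fingers move at their own pace and stop on an object; the grip force is fixed at half the most. Time passes only in rows, so rows that repeat a pose let the fingers close, or fill a call up. It gives the time, the measured TCP pose, the force, the opening and the grip force at its end, in the units of the state.
- ctrl.get_obs(): the state, without advancing time (a new reading comes with each control period).
- ctrl.get_image(name): name is "scene" or "top" or "wrist"; returns the picture (420x560x3 uint8, red, green, blue); there is no depth.
- ctrl.camera_info(name): a dict with "camera_matrix" (3x3 intrinsics, pixels), "distortion" ([k1, k2, p1, p2, k3] as OpenCV has them; the pictures are not rectified), "world_from_camera" (4x4, takes a point from camera to world coordinates). Camera axes: x right, y up, looking along -z (the intrinsics and any distortion apply to the point x, -y, -z); pixel columns grow to the right and rows downward; lengths in mm; the calibration is good to about 2 mm. A picture is of the moment at which its call begins: read the wrist's pose just before it. camera_info takes no time and is no camera call; for the wrist camera it gives the pose at the moment of the call.
- ctrl.close_job(): hands the job in; it is judged then, once.
Trained networks look in the newest picture that a camera, given by its name, has taken for a name from the list of things; names that differ only in an ending like _2 or _b are one class to them, and where a whole thing is asked for, a point or a joint stands for the part that bears it (a point fixed in the world has none). Each returns a list of dicts, best first, with "score" (0 to 1); they miss things now and then, are a little off and sometimes report something else, mostly with a low value. They report only what shows in the picture. A call takes as long as a camera call.
- ctrl.look_for(camera, label): "rect" ([left, top, right, bottom] in pixels, round what is visible of it).
The state is a dict: "t": time; "qpos": joint angles; "qvel": joint speeds; "joint_torque": joint torques, N m; "ee_pos": TCP position; "orientation": TCP orientation; "ft_force": force on the tool from outside, world axes, zero at the start; "moment": the same for the moment, N m; "width": finger opening in mm; "grasp_force": force on a finger pad.
Only numpy, scipy, OpenCV 4.12 (cv2) and the standard library are available. Lean on these libraries where they do the work, as an engineer would, in place of code of your own. Each camera call takes 0.05 s, during which the arm holds its last target. There are 200 camera calls.

TASK

Push the open lid of the grey test box fully down with your fingertips. Then set a fingertip in the slot of the yellow quarter-turn fastener on the lid and turn it clockwise (seen from above) as far as it goes, so that the lid is locked. Do not turn the fastener before the lid is down, do not lift the lid further, leave the other things on the mat where they are, and finish clear of everything.

Things in the scene. Friction and masses are not known exactly. Their poses are not given: they have to be found in the camera images.
- testbox: Grey metal test box, fixed to the bench, 200 (x) by 220 (y) by 80 mm high without the lid. Origin at the centre of its underside on the bench; z up. The lid's hinge runs along its far upper edge (+x side); the lid's free edge is on the near side (-x, towards the robot). Its place and yaw vary.
- lid (a joint): Hinge angle of the aluminium lid, rad: 0 = fully down (hard stop), 0.35 to 0.85 at the start, positive = open, free edge raised. The lid is a plate 200 x 220 x 10 mm; its top is 90 mm above the bench when shut. The hinge is stiff by friction, so the lid stays where it is left; 1 to 4 N against it near its free edge closes it.
- lid_hinge (a point): Middle of the hinge axis, level with the lid's underside: at 100, 0, 80 mm in the test box's frame. The axis runs along the box's y. Its axes turn with the lid: -x along the lid to the free edge, y along the hinge, z out of the lid's top face.
- lid_edge (a point): Middle of the lid's free edge, on its top face: 200 mm from the hinge (-x) and 10 mm up in lid_hinge's frame. Plain lid 10 mm thick is clear for pushing to the left and right of the fastener (more than 40 mm from the lid's middle line).
- fastener (a joint): Turn of the yellow fastener in the lid, rad: 0 = unlocked, 1.571 = locked (hard stop); starts at 0 to 0.35; grows clockwise seen from above. Held by friction (0.12 N m), stays where left. Under the lid its cam tongue swings beneath a keeper in the box; turned too early it stops the lid from shutting. A red pointer at one slot end goes from a red dot (unlocked) to a green dot (locked).
- slot: Black slot across the yellow fastener, a disc 76 mm wide, 22 mm proud of the lid, axis 145 mm from the hinge on the lid's middle line. Origin on that axis at the slot floor, 4 mm above the lid's top (94 mm above the bench, lid shut); x along the slot, y across, z out. 26 mm wide, 68 long between end rims, 16.5 deep. Unlocked: x along the box's x; locked: slot parallel to the free edge.
- bottle: White bottle with a red cap, 42 mm in diameter, 100 mm tall, standing loose beside the box; origin at the centre of its underside. To be left alone.
- tray: Blue open parts tray, 90 x 65 x 22 mm, loose beside the box; origin at the centre of its underside. To be left alone.
- driver: Screwdriver with a red handle, 160 mm long, lying loose behind the box; origin near its middle, on the bench. To be left alone.

How it is judged:
By the outcome, as a careful person would: the job done as asked, in the order asked, and still so for the second after the job is handed in, with the robot touching nothing.
It also fails if it takes over 48 s, if anything falls off the work surface, if the arm or the gripper's body presses on something with over 40 N, if the wrist force passes 120 N, or if a joint passes its speed limit or range.

## Working session

There is one attempt and no reset: what is moved stays moved. The work goes in short steps, Python scripts to look and compute and a shell command to move; the robot and the scene stay as the last step left them, time stands still between calls to the robot, and variables do not carry over. Pictures are saved under pics/ and viewed, at most 10 in all, crops included, and the job is handed in when it is done.

```bash
mkdir -p pics
python3 - <<'E'
from workcell import ctrl
import cv2,numpy as np
o=ctrl.get_obs();print(o['t'],o['ee_pos'],o['orientation'],ctrl.hold_point_z)
for n in("scene","top"):
    im=ctrl.get_image(n);cv2.imwrite(f"pics/{n}0.png",im[:,:,::-1])
    i=ctrl.camera_info(n);print(n,np.round(i['camera_matrix'],1).tolist(),np.round(i['distortion'],3),np.round(i['world_from_camera'],3).tolist())
    for l in("testbox","lid","slot","fastener","bottle","tray","driver"):
        print(l,[(np.round(d['rect']).tolist(),round(d['score'],2)) for d in ctrl.look_for(n,l)[:2]])
E
```

```text
0.0 [ 257.37424323 -568.95118664  221.91596408] [-3.06958310e+00 -6.61946311e-01  4.45581573e-04] 18.700000000000003
scene [[407.1, 0.0, 282.4], [0.0, 407.1, 212.0], [0.0, 0.0, 1.0]] [-0.09  0.    0.    0.    0.  ] [[0.302, -0.801, 0.517, 1051.798], [0.953, 0.25, -0.169, -86.339], [0.006, 0.544, 0.839, 738.36], [0.0, 0.0, 0.0, 1.0]]
testbox [([184.0, 119.0, 324.0, 271.0], 0.92)]
lid [([182.0, 116.0, 326.0, 249.0], 0.88)]
slot [([241.0, 141.0, 256.0, 175.0], 0.74)]
fastener [([226.0, 134.0, 271.0, 179.0], 0.93), ([243.0, 141.0, 256.0, 176.0], 0.7)]
bottle [([326.0, 140.0, 349.0, 178.0], 0.97)]
tray [([135.0, 218.0, 171.0, 267.0], 0.94), ([182.0, 118.0, 323.0, 269.0], 0.55)]
driver [([264.0, 267.0, 343.0, 292.0], 0.6), ([328.0, 141.0, 348.0, 180.0], 0.31)]
top [[414.8, 0.0, 283.3], [0.0, 414.8, 214.1], [0.0, 0.0, 1.0]] [-0.113  0.     0.     0.     0.   ] [[0.009, 0.983, -0.184, 467.087], [-1.0, 0.007, -0.011, 11.611], [-0.01, 0.184, 0.983, 1038.403], [0.0, 0.0, 0.0, 1.0]]
testbox [([240.0, 195.0, 344.0, 290.0], 0.94)]
lid [([239.0, 194.0, 346.0, 269.0], 0.83)]
slot [([238.0, 194.0, 347.0, 272.0], 0.68), ([282.0, 232.0, 302.0, 252.0], 0.54)]
fastener [([270.0, 228.0, 310.0, 257.0], 0.72), ([198.0, 252.0, 217.0, 271.0], 0.52)]
bottle [([197.0, 251.0, 220.0, 272.0], 0.76)]
tray [([362.0, 225.0, 396.0, 262.0], 0.68)]
driver [([257.0, 173.0, 299.0, 184.0], 0.86)]
```

Run:
```python
import cv2
a=cv2.imread("pics/top0.png")[150:310,180:410];cv2.imwrite("pics/t1.png",cv2.resize(a,None,fx=3.4,fy=3.4,interpolation=2))
a=cv2.imread("pics/scene0.png")[100:300,120:370];cv2.imwrite("pics/s1.png",cv2.resize(a,None,fx=3,fy=3,interpolation=2))
```

```text
(no output)
```

View pics/t1.png

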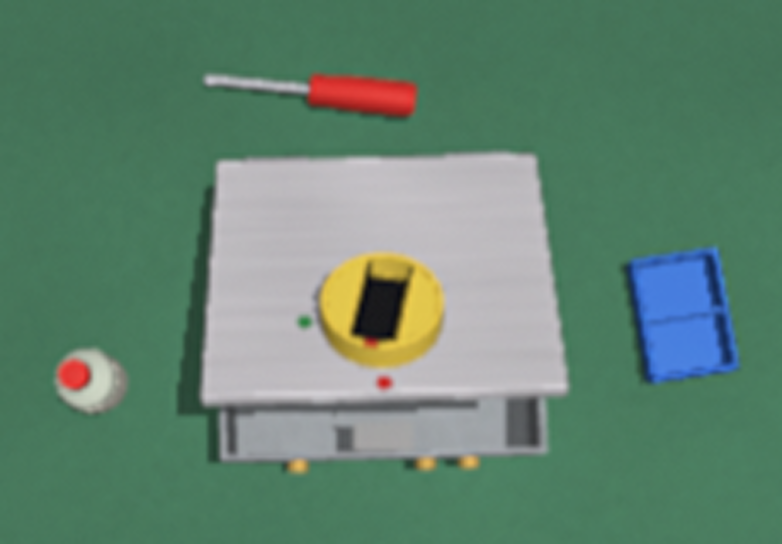

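View pics/s1.png

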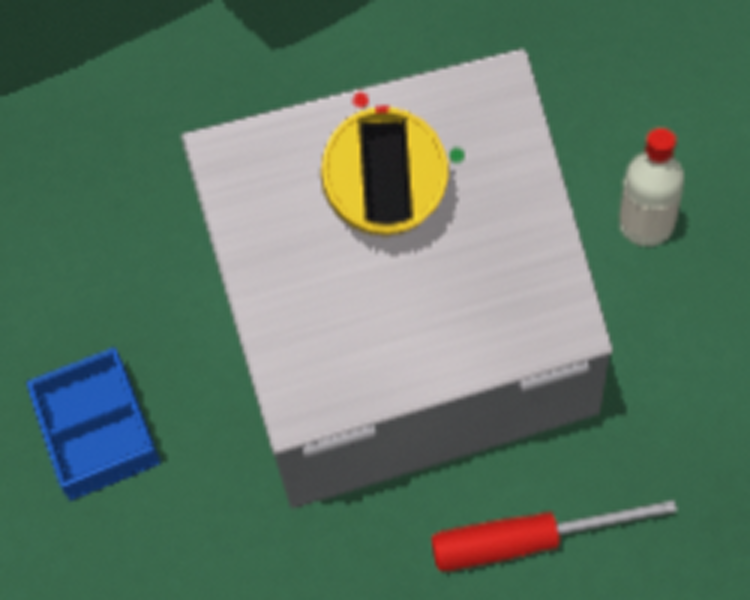

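The top view shows the box in the middle. The lid's free edge runs from crop (203,402) to (567,392) and its hinge from (217,160) to (537,154). The pointer is near the red dot at (384,382), and the green dot is at the left. The bottle, tray and driver are clear of the box. I'll fit the pose from both views.

```bash
cat > h.py <<'E'
from workcell import ctrl
import cv2,numpy as np
from scipy.spatial.transform import Rotation as R
def proj(n,P,i=None):
    i=i or ctrl.camera_info(n);T=np.linalg.inv(i['world_from_camera'])
    p=(np.atleast_2d(P)@T[:3,:3].T+T[:3,3])*[1,-1,-1]
    return cv2.projectPoints(p,np.zeros(3),np.zeros(3),np.array(i['camera_matrix']),np.array(i['distortion']))[0][:,0]
def lid2w(q,P):  # q=x,y,yaw,lid
    P=np.atleast_2d(P).astype(float)
    P=R.from_euler('y',q[3]).apply(P)+[100,0,80]
    return R.from_euler('z',q[2]).apply(P)+[q[0],q[1],0]
def slot(f,P): # slot frame -> lid frame
    return R.from_euler('z',-f).apply(np.atleast_2d(P))+[-145,0,14]
E
cat > fit.py <<'E'
from h import *
from scipy.optimize import least_squares
def pts(q):
    return np.vstack([lid2w(q,[[-200,110,10],[-200,-110,10],[0,110,10],[0,-110,10]]),lid2w(q,slot(q[4],[[0,0,18],[-35,0,18]]))])
t=(np.array([[203,402],[567,392],[217,160],[537,154],[382,305],[371,342]])+.5)/3.4-.5+[180,150]
s=(np.array([[525,50],[183,133],[610,352],[275,453],[386,168],[382,109]])+.5)/3-.5+[120,100]
I={n:ctrl.camera_info(n) for n in("top","scene")}
f=lambda q:np.r_[(proj("top",pts(q),I["top"])-t).ravel(),(proj("scene",pts(q),I["scene"])-s).ravel()]
r=least_squares(f,[480,0,0,.5,.2],loss='soft_l1',x_scale=[100,100,1,1,1])
print(np.round(r.x,3),np.round(r.fun,1).reshape(-1,2).tolist());np.save("q.npy",r.x)
print(np.round(pts(r.x),1))
q0=r.x.copy();q0[3]=0;print(lid2w(q0,slot(0,[0,0,0])))
E
python3 fit.py
```

```text
[5.83788e+02 3.41800e+00 2.90000e-02 5.39000e-01 2.24000e-01] [[-0.7, -0.4], [0.2, 0.2], [0.2, -0.1], [-0.5, -0.3], [-0.1, -0.9], [-0.2, 1.6], [-0.2, -0.4], [-0.4, 0.1], [1.1, -0.1], [-0.7, -0.1], [-0.3, -0.1], [-0.1, 0.4]]
[[ 514.2  111.5  191.3]
 [ 520.5 -108.5  191.3]
 [ 685.7  116.4   88.6]
 [ 692.  -103.5   88.6]
 [ 575.8    3.2  181.9]
 [ 546.3   10.1  199.4]]
[[538.80642372   2.12211005  94.        ]]
```

```bash
cat >> h.py <<'E'
def go(x,y,z,yd):  # yd: world angle of tool y
    o=ctrl.get_obs();r=R.from_rotvec(o['orientation'])
    Y=np.array([np.cos(yd),np.sin(yd),0]);Z=np.array([0,0,-1.]);X=np.cross(Y,Z)
    g=R.from_matrix(np.c_[X,Y,Z])
    print(round(o['t'],2),'tcp',np.round(o['ee_pos'],1),'F',np.round(o['ft_force'],1),'T',np.round(r.inv().apply(np.array([x,y,z])-o['ee_pos']),1),'A',np.round((r.inv()*g).as_rotvec(),3))
E
python3 -c "
from h import *
go(540,-75,225,-.195);go(520,-300,230,-.195)"
```

```text
0.8 tcp [ 257.6 -569.4  222.7] F [ 0.5  0.5 -0.4] T [ 461.1 -334.1   -2.3] A [ 0.     0.    -0.951]
0.8 tcp [ 257.6 -569.4  222.7] F [ 0.5  0.5 -0.4] T [ 350.1 -137.3   -7.3] A [ 0.     0.    -0.951]
```

```bash
python3 -m creep '[{"translation":[50,-30,-5],"angular":[0,0,-0.12],"jaw":0},{"translation":[100,-65,-5],"angular":[0,0,-0.24],"jaw":0},{"translation":[150,-100,-5],"angular":[0,0,-0.36],"jaw":0},{"translation":[200,-140,-5],"angular":[0,0,-0.48],"jaw":0},{"translation":[250,-175,-5],"angular":[0,0,-0.6],"jaw":0},{"translation":[300,-210,-5],"angular":[0,0,-0.72],"jaw":0},{"translation":[345,-245,-5],"angular":[0,0,-0.84],"jaw":0},{"translation":[390,-280,-5],"angular":[0,0,-0.951],"jaw":0}]'; python3 -c "
from h import *
go(540,-75,205,-.195)"
```

```text
t: 1.8
ee_pos: [498.4, -151.8, 228.0]
orientation: [2.423, 1.999, 0.001]
ft_force: [1.6, -1.1, -0.7]
width: 11.3
grasp_force: 0.0
1.8 tcp [ 498.4 -151.8  228. ] F [ 1.6 -1.1 -0.7] T [83.3 26.2 23. ] A [0.001 0.    0.004]
```

```bash
python3 -m creep '[{"translation":[42,13,0],"angular":[0,0,0],"jaw":0},{"translation":[83,26,5],"angular":[0,0,0],"jaw":0},{"translation":[83,26,23],"angular":[0,0,0],"jaw":0},{"translation":[83,26,38],"angular":[0,0,0],"jaw":0},{"translation":[83,26,53],"angular":[0,0,0],"jaw":0},{"translation":[83,26,68],"angular":[0,0,0],"jaw":0},{"translation":[83,26,83],"angular":[0,0,0],"jaw":0},{"translation":[83,26,98],"angular":[0,0,0],"jaw":0}]'; python3 -c "
from h import *
go(540,-75,88,-.195)"
```

```text
t: 2.8
ee_pos: [539.0, -77.4, 128.7]
orientation: [-2.427, -1.994, 0.0]
ft_force: [-1.5, -0.6, 2.1]
width: 0.6
grasp_force: 0.7
2.8 tcp [539.  -77.4 128.7] F [-1.5 -0.6  2.1] T [ 2.6  0.6 40.7] A [-0.  0. -0.]
```

```bash
python3 -m creep '[{"translation":[0,0,10],"angular":[0,0,0],"jaw":0},{"translation":[0,0,20],"angular":[0,0,0],"jaw":0},{"translation":[0,0,28],"angular":[0,0,0],"jaw":0},{"translation":[0,0,34],"angular":[0,0,0],"jaw":0},{"translation":[0,0,37],"angular":[0,0,0],"jaw":0},{"translation":[0,0,38.5],"angular":[0,0,0],"jaw":0},{"translation":[0,0,40],"angular":[0,0,0],"jaw":0},{"translation":[0,0,40],"angular":[0,0,0],"jaw":0}]'; python3 -c "
from h import *
go(540,-75,88,-.195)"
```

```text
t: 3.8
ee_pos: [539.3, -77.2, 90.3]
orientation: [2.427, 1.994, 0.0]
ft_force: [-2.1, 1.1, 6.1]
width: 0.7
grasp_force: 3.0
3.8 tcp [539.3 -77.2  90.3] F [-2.1  1.1  6.1] T [2.3 0.3 2.3] A [ 0. -0.  0.]
```

```bash
python3 -m creep '[{"translation":[0,0,2],"angular":[0,0,0],"jaw":0},{"translation":[0,0,4],"angular":[0,0,0],"jaw":0},{"translation":[0,0,4],"angular":[0,0,0],"jaw":0},{"translation":[0,0,4],"angular":[0,0,0],"jaw":0},{"translation":[0,0,-10],"angular":[0,0,0],"jaw":0.2},{"translation":[0,0,-30],"angular":[0,0,0],"jaw":0.2},{"translation":[0,0,-60],"angular":[0,0,0],"jaw":0.2},{"translation":[-40,0,-60],"angular":[0,0,0],"jaw":0.2}]'
python3 - <<'E'
from h import *
go(538.8,2.1,160,-.195)
for n in("top","scene","wrist"):
    im=ctrl.get_image(n);cv2.imwrite(f"pics/{n}2.png",im[:,:,::-1])
    print(n,[(np.round(d['rect']).tolist(),round(d['score'],2)) for d in ctrl.look_for(n,"slot")[:2]])
q=np.load("q.npy");q[3]=0
P=lid2w(q,slot(q[4],[[0,0,18],[-34,-13,16.5],[34,-13,16.5],[34,13,16.5],[-34,13,16.5]]))
print(np.round(proj("scene",P),1).tolist(),np.round(proj("wrist",P),1).tolist())
a=cv2.imread("pics/scene2.png")[100:300,120:370];a=cv2.resize(a,None,fx=2,fy=2,interpolation=2)
b=cv2.imread("pics/wrist2.png")
for p in proj("wrist",P):cv2.circle(b,tuple(int(v) for v in p),2,(255,0,255),-1)
b=cv2.resize(b,(400,300))
c=np.zeros((400,800,3),np.uint8);c[:,:]=0;c[:400,:400]=a[:,:400];c[:300,400:]=b
cv2.imwrite("pics/m2.png",c)
E
```

```text
t: 4.8
ee_pos: [533.7, -115.8, 152.3]
orientation: [2.421, 1.996, 0.006]
ft_force: [0.0, -0.1, 0.2]
width: 17.0
grasp_force: 0.0
4.8 tcp [ 533.7 -115.8  152.3] F [ 0.  -0.1  0.2] T [116.7 -17.5  -7.8] A [ 0.006 -0.     0.003]
top [([284.0, 243.0, 302.0, 278.0], 0.87)]
scene [([238.0, 161.0, 255.0, 179.0], 0.5)]
wrist [([189.0, 0.0, 306.0, 57.0], 0.9)]
[[244.9, 165.3], [237.6, 153.4], [239.4, 179.9], [252.7, 178.7], [250.4, 152.4]] [[246.6, 26.6], [183.8, 53.9], [311.1, 53.0], [312.1, 1.0], [181.5, 2.3]]
```

View pics/m2.png

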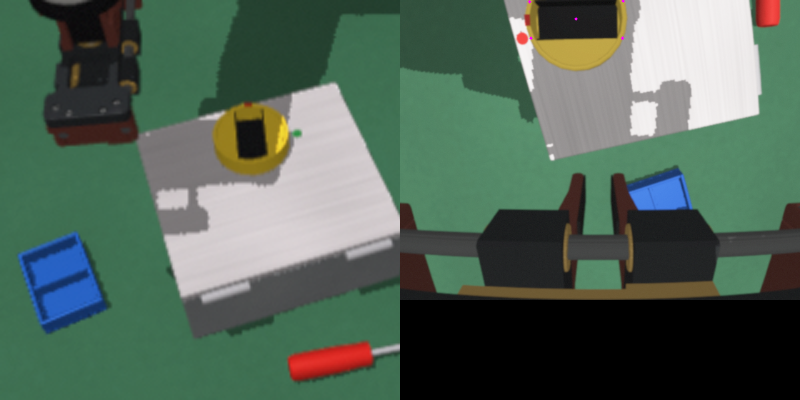

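The lid is down, and the fastener is still near the red dot with its pointer at (248,104) in the left panel. The projected slot corners fit the wrist picture. I'll move closer and check.

```bash
python3 -m creep '[{"translation":[15,-5,-3],"angular":[0,0,0],"jaw":0.2},{"translation":[30,-10,-6],"angular":[0,0,0],"jaw":0.2},{"translation":[45,-17.5,-8],"angular":[0.006,0,0],"jaw":0.2},{"translation":[55,-17.5,-8],"angular":[0.006,0,0],"jaw":0.2},{"translation":[55,-17.5,-8],"angular":[0.006,0,0],"jaw":0.2},{"translation":[55,-17.5,-8],"angular":[0.006,0,0],"jaw":0.2},{"translation":[55,-17.5,-8],"angular":[0.006,0,0],"jaw":0.2},{"translation":[55,-17.5,-8],"angular":[0.006,0,0],"jaw":0.2}]'
python3 - <<'E'
from h import *
go(538.8,2.1,130,-.195)
im=ctrl.get_image("wrist");b=im[:,:,::-1].copy()
q=np.load("q.npy");q[3]=0
P=lid2w(q,slot(q[4],[[0,0,18],[-34,-13,16.5],[34,-13,16.5],[34,13,16.5],[-34,13,16.5],[-34,-13,0],[34,-13,0],[34,13,0],[-34,13,0]]))
p=proj("wrist",P);print(np.round(p,1).tolist())
b=cv2.resize(b[:300,100:460],None,fx=2,fy=2,interpolation=2)
for k,v in enumerate(p):cv2.circle(b,tuple(int(x) for x in (v-[100,0])*2),2,(255,0,255) if k<5 else (0,255,0),-1)
cv2.imwrite("pics/w3.png",b)
E
```

```text
t: 6.1
ee_pos: [524.8, -59.5, 157.6]
orientation: [-2.424, -1.991, 0.006]
ft_force: [-0.0, -1.4, -0.2]
width: 17.7
grasp_force: 0.0
6.1 tcp [524.8 -59.5 157.6] F [-0.  -1.4 -0.2] T [63.1  1.9 27.6] A [-0.006  0.    -0.001]
[[280.0, 129.9], [222.5, 152.1], [337.6, 152.2], [339.5, 107.0], [220.7, 107.0], [226.5, 148.4], [333.4, 148.5], [335.1, 106.5], [225.0, 106.4]]
```

View pics/w3.png

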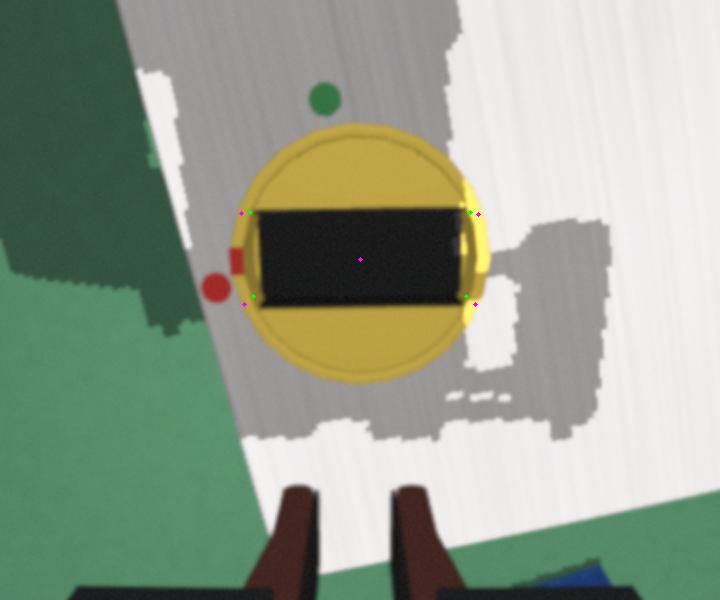

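The slot in the wrist view runs from (258,208) to (465,306), within about 1 px of the prediction. I'll insert now.

```bash
python3 -m creep '[{"translation":[22,1,5],"angular":[0,0,0],"jaw":0.2},{"translation":[44,2,10],"angular":[-0.006,0,0],"jaw":0.2},{"translation":[63,2,20],"angular":[-0.006,0,0],"jaw":0.2},{"translation":[63,2,27],"angular":[-0.006,0,0],"jaw":0.2},{"translation":[63,2,27],"angular":[-0.006,0,0],"jaw":0.2},{"translation":[63,2,27],"angular":[-0.006,0,0],"jaw":0.2},{"translation":[63,2,27],"angular":[-0.006,0,0],"jaw":0.2},{"translation":[63,2,27],"angular":[-0.006,0,0],"jaw":0.2}]'
python3 - <<'E'
from h import *
go(538.8,2.1,98,-.195)
E
```

```text
t: 7.15
ee_pos: [539.0, 2.1, 130.9]
orientation: [2.427, 1.994, 0.001]
ft_force: [0.2, 0.1, 0.2]
width: 17.7
grasp_force: 0.0
7.15 tcp [539.    2.1 130.9] F [0.2 0.1 0.2] T [-0.  -0.2 32.9] A [ 0. -0. -0.]
```

```bash
python3 -m creep '[{"translation":[0,0,8],"angular":[0,0,0],"jaw":0.2},{"translation":[0,0,14],"angular":[0,0,0],"jaw":0.2},{"translation":[0,0,18],"angular":[0,0,0],"jaw":0.2},{"translation":[0,0,22],"angular":[0,0,0],"jaw":0.2},{"translation":[0,0,26],"angular":[0,0,0],"jaw":0.2},{"translation":[0,0,30],"angular":[0,0,0],"jaw":0.2},{"translation":[0,0,33],"angular":[0,0,0],"jaw":0.2},{"translation":[0,0,33],"angular":[0,0,0],"jaw":0.2}]'
python3 - <<'E'
from h import *
go(538.8,2.1,98,-1.54)
E
```

```text
t: 8.15
ee_pos: [538.8, 2.4, 97.5]
orientation: [-2.427, -1.995, 0.0]
ft_force: [0.1, 0.5, 0.3]
width: 17.7
grasp_force: 0.0
8.15 tcp [538.8   2.4  97.5] F [0.1 0.5 0.3] T [-0.3  0.1 -0.5] A [-0.     0.     1.345]
```

```bash
python3 -m creep '[{"translation":[0,0,0],"angular":[0,0,0.15],"jaw":0.2},{"translation":[0,0,0],"angular":[0,0,0.3],"jaw":0.2},{"translation":[0,0,0],"angular":[0,0,0.45],"jaw":0.2},{"translation":[0,0,0],"angular":[0,0,0.6],"jaw":0.2},{"translation":[0,0,0],"angular":[0,0,0.75],"jaw":0.2},{"translation":[0,0,0],"angular":[0,0,0.9],"jaw":0.2},{"translation":[0,0,0],"angular":[0,0,1.05],"jaw":0.2},{"translation":[0,0,0],"angular":[0,0,1.2],"jaw":0.2}]'
python3 - <<'E'
from h import *
go(538.8,2.1,98,-1.54);print(ctrl.get_obs()['moment'])
E
```

```text
t: 9.15
ee_pos: [538.2, 2.0, 97.6]
orientation: [3.13, 0.269, -0.002]
ft_force: [-1.6, -2.4, -0.5]
width: 17.4
grasp_force: 3.6
9.15 tcp [538.2   2.   97.6] F [-1.6 -2.4 -0.5] T [ 0.6  0.  -0.4] A [0.    0.001 0.141]
[-0.34402385  0.22426786  0.13091019]
```

```bash
python3 -m creep '[{"translation":[0,0,0],"angular":[0,0,0.06],"jaw":0.2},{"translation":[0,0,0],"angular":[0,0,0.12],"jaw":0.2},{"translation":[0,0,0],"angular":[0,0,0.17],"jaw":0.2},{"translation":[0,0,0],"angular":[0,0,0.22],"jaw":0.2},{"translation":[0,0,0],"angular":[0,0,0.26],"jaw":0.2},{"translation":[0,0,0],"angular":[0,0,0.29],"jaw":0.2},{"translation":[0,0,0],"angular":[0,0,0.32],"jaw":0.2},{"translation":[0,0,0],"angular":[0,0,0.32],"jaw":0.2}]'
python3 - <<'E'
from h import *
go(538.8,2.1,98,-1.54);print(ctrl.get_obs()['moment'])
E
```

```text
t: 10.15
ee_pos: [538.4, 2.1, 97.6]
orientation: [3.133, -0.223, -0.002]
ft_force: [-3.4, -4.5, 0.9]
width: 17.8
grasp_force: 28.8
10.15 tcp [538.4   2.1  97.6] F [-3.4 -4.5  0.9] T [ 0.4 -0.  -0.4] A [ 0.001  0.001 -0.173]
[-0.58457448  0.56499054  1.36477104]
```

The moment jumped to 1.36 N m, so the fastener is at its hard stop. I'll take out the slack, lift, and look.

```bash
python3 -m creep '[{"translation":[0,0,0],"angular":[0,0,-0.08],"jaw":0.2},{"translation":[0,0,0],"angular":[0,0,-0.16],"jaw":0.2},{"translation":[0,0,0],"angular":[0,0,-0.16],"jaw":0.2},{"translation":[0,0,-10],"angular":[0,0,-0.16],"jaw":0.2},{"translation":[0,0,-25],"angular":[0,0,-0.16],"jaw":0.2},{"translation":[0,0,-50],"angular":[0,0,-0.16],"jaw":0.2},{"translation":[-40,0,-90],"angular":[0,0,-0.16],"jaw":0.2},{"translation":[-90,0,-130],"angular":[0,0,-0.16],"jaw":0.2}]'
python3 - <<'E'
from h import *
go(538.8,2.1,98,-1.54)
q=np.load("q.npy");q[3]=0
P=lid2w(q,slot(np.pi/2,[[-34,-13,16.5],[34,-13,16.5],[34,13,16.5],[-34,13,16.5]]))
ims=[]
for n,c,s in(("scene",(120,100,200,200),2),("wrist",(80,0,400,400),1)):
    b=ctrl.get_image(n)[:,:,::-1][c[1]:c[1]+c[3],c[0]:c[0]+c[2]];b=cv2.resize(b,(400,400),interpolation=2)
    for v in proj(n,P):cv2.circle(b,tuple(int(x) for x in (v-np.array(c[:2]))*400/c[2]),2,(255,0,255),-1)
    ims.append(b)
cv2.imwrite("pics/f4.png",np.hstack(ims))
E
```

```text
t: 11.15
ee_pos: [450.8, 15.3, 228.8]
orientation: [-3.141, -0.023, -0.003]
ft_force: [0.5, 0.0, 1.1]
width: 17.5
grasp_force: 0.0
11.15 tcp [450.8  15.3 228.8] F [0.5 0.  1.1] T [ 87.5  14.5 130.9] A [-0.    -0.002 -0.016]
```

View pics/f4.png

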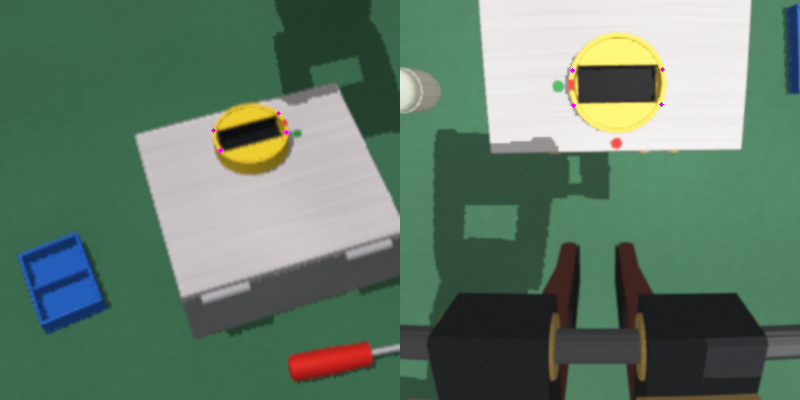

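The lid is flat. The slot matches the locked prediction, with the pointer (572,85) beside the green dot (558,86). The robot is clear and the other items haven't moved, so I'm handing in.

```bash
python3 -c "
from workcell import ctrl
print(ctrl.close_job())"
```

```text
the job is handed in; nothing more can be done
None
```

The lid is fully down and the fastener is turned clockwise to its hard stop at the green dot; I handed the job in at about 11 s with the arm clear and the bottle, tray and driver left alone.

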